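# Fit a label holder on the reagent riser's lip and keep it pressed home

### The arm

A 6-joint arm with a two-finger parallel gripper is mounted at the origin on the work surface. World frame = base frame: x ahead of the robot, y to its left, z up, the work surface at z = 0. Lengths are in m, angles in rad, forces in N, time in s.
With the tool pointing down it reaches from about 0.35 to 0.85 m from the base axis. Payload 8.1 kg.
Tool frame: the origin (TCP) lies between the finger pads; the fingertips stand 22 mm ahead of it and the grasp point (between the pads) lies 3 mm ahead of it; z points along the fingers, y is the line along which they close (so a half turn about z gives the same grasp; the last joint's range is limited). The gripper opens to 93 mm and grips with 3 to 60 N. Pads are 15 mm wide; open, the fingers measure 128 mm over their backs; the gripper's body (75 mm by 188 mm) begins 65 mm behind the grasp point.
Start: joints at [1.025, 0.13, 1.488, -0, 1.523, -0.085], TCP at [0.267, 0.537, 0.241] pointing down, gripper open.
Joint ranges: [-2.96, 2.96], [-0.89, 2.26], [0.02, 2.5], [-1.34, 4.48], [0, 2.73], [-2.66, 2.66]. Speed limits (rad/s): [2.39, 2.39, 2.79, 3.14, 3.14, 3.14].

### API

Orientations are given as a unit quaternion [x, y, z, w].
In Python, from cell import bot gives the robot as it stands. The module is installed in compiled form; this text tells all that it offers.
- The arm moves only by the tool jog_arm, never from a script. Its argument "steps" is a list of rows, each a list of 6 numbers: the shift along the tool's x, y, z in m, then the turn, a rotation vector about the tool's x, y, z in degrees. A call has 1 to 8 rows; each row is the pose to reach, as a shift and turn from the pose commanded when the call began, along the tool's axes at that moment; what a row does not reach only later rows make up. A row lasts 1/8 s, in which the tool goes at most 62.5 mm and 10.7 degrees, less where a joint would pass 70% of its speed; a pose out of reach is approached as far as the arm can. A call with a gripper value outside its range is refused whole. "fingers" is the closure, from 0 (fully open) to 1 (shut), set as the call begins (left out, the last holds). The fingers move at their own pace and stop on an object; the grip force is fixed at half the most. Time passes only in rows, so rows that repeat a pose let the fingers close. It gives the time, the measured TCP pose, the force, the opening and the grip force at its end, in the units of the state.
- bot.get_state(): the state, without advancing time (a new reading comes with each control period).
- bot.capture(name): name is "scene" or "top" or "wrist"; returns a dict with "img" (384x512x3 uint8, red, green, blue), "intrinsics" (3x3 intrinsics, pixels), "R" (3x3) and "t" (3): a world point X has camera coordinates R X + t. Camera axes: x right, y down, z forward; pixel columns grow to the right and rows downward; lengths in m; the calibration is good to about 2 mm. A picture is of the moment at which its call begins. There is no depth.
- bot.sign_off(): hands the job in; it is judged then, once.
The state is a dict: "t": time; "q": joint angles; "qvel": joint speeds; "joint_efforts": joint torques, N m; "position": TCP position; "orientation": TCP orientation; "contact_force": force on the tool from outside, world axes, zero at the start; "wrist_torque": the same for the moment, N m; "opening": finger opening in m; "grasp_force": force on a finger pad.
Only numpy, scipy, OpenCV 4.12 (cv2) and the standard library are available. Lean on these libraries where they do the work, as an engineer would, in place of code of your own. Each camera call takes 0.05 s, during which the arm holds its last target. There are 200 camera calls.

### The job

On the little riser shelf, one of the three stock bins has no label holder on the shelf lip in front of it: put the two bark chips lying on the shelf behind the lip there into the waste tub, and fit the spare label holder from the bench over the lip, centred in front of that bin, label face outwards like the other two and tongue behind the lip. Push it down fully home against its springy adhesive pad, and finish while still holding it pressed home so that the pad can take: do not let go or ease off. Leave the jar, bottle, beaker and succulent where they stand.

Things in the scene. Friction and masses are not known exactly. Their poses are not given: they have to be found in the camera images.
- shelf: Low riser shelf on the bench, fixed: grey board on aluminium legs, 580 mm long (its y), 200 mm deep (its x), board top 110 mm above the bench. Along its front edge, towards the robot, an aluminium lip 4 mm thick stands 28 mm above the board, its front face flush with the board's edge. Origin on the bench under the middle of the lip, x towards the back.
- bin_c: The stock bin with no label holder: clear, 100 x 125 x 42 mm, holding black stoppers; fixed on the shelf. Origin at the centre of its underside, 125 mm behind the lip; its front wall stands 75 mm behind the lip. Two like bins stand 160 mm apart in the same row, each with a fixed label holder on the lip before it.
- lip_spot (a point): The place for the label holder: point on the top edge of the lip, mid-thickness, centred in front of the bin without a holder. Its x axis points level to the back of the shelf, y along the lip, z up. The board is 28 mm lower; behind the lip the 75 mm up to the bin are free but for the two chips.
- holder_center (a point): Centre of the spare label holder, half-way up; it stands upright on the bench. Grey plastic saddle clip, inverted U in section: 16 mm thick (x), 70 mm wide (y), 38 mm high, about 67 g; 7 mm gap, open below and 22 mm deep, centred here. Grip it from above across its 16 mm. Home: this point 3 mm below lip_spot, feet 6 mm above the board.
- holder_face (a point): Middle of the outside of the holder's label face, 8 mm in front (-x) of holder_center: a plate 70 mm wide, 38 mm high, 4.5 mm thick with a paper label. It belongs on the robot's side of the lip.
- holder: The whole spare holder: origin at foot level, 19 mm under holder_center, same axes, z up. Behind the face (+x) is the tongue, 46 mm wide, 3 mm thick, its foot flared 1.5 mm backwards; above the gap the solid bridge, 46 mm wide, forms the top 16 mm of the holder.
- holder_pad (a joint): Squash of the springy adhesive pad on the bridge's underside: 0 relaxed (3 mm proud), 0.003 m flat. On the way down it meets the lip's top when holder_center is level with lip_spot, yields from 2.5 N and is flat at 10 N, when the bridge meets the lip (home). It springs back when the push ends.
- chip_1_center (a point): Centre of a chunky brown bark chip, 32 mm long (its x), 24 mm wide (its y), 22 mm high, 15 g, lying flat on the shelf board 23 to 38 mm behind the lip, to the right of lip_spot. Its x axis points roughly to the back of the shelf, so it can be gripped across its 24 mm from above with the fingers closing along the lip. This point is 10 mm above the board.
- chip_2_center (a point): Centre of the other bark chip, the same shape, to the left of lip_spot.
- waste_tub: Open grey plastic waste tub on the bench, fixed, 150 x 150 mm, 100 mm high, walls 4 mm. Origin at the centre of its underside, z up.
- jar_center (a point): Bystander: small glass jar, 56 mm across, 60 mm high, this point 30 mm up its axis; stands on the bench in front of the robot.
- reagent_bottle_center (a point): Bystander: brown bottle, 70 mm across, 150 mm high, this point 60 mm up its axis; on the bench at the left.
- beaker_center (a point): Bystander: glass beaker, 76 mm across, 95 mm high, this point 45 mm up its axis; on the bench at the right.
- succulent_center (a point): Bystander: succulent in a terracotta pot, pot 52 mm across and 42 mm high, about 75 mm with leaves, this point 21 mm up its axis; on the shelf's rear left end.

How it is judged:
By the outcome, as a careful person would: the job done as asked, in the order asked, and still so for the second after the job is handed in, while the arm keeps its last pose, push and grip.
It also fails if it takes over 67 s, if anything falls off the work surface, if the arm or the gripper's body presses on something with over 40 N, if the wrist force passes 120 N, or if a joint passes its speed limit or range.

## Working session

There is one attempt and no reset: what is moved stays moved. The work goes in short steps, Python scripts to look and compute and a tool call to move; the robot and the scene stay as the last step left them, time stands still between calls to the robot, and variables do not carry over. Pictures are saved under pics/ and viewed, at most 10 in all, crops included, and the job is handed in when it is done.

Besides the shell and the picture viewer there is one more tool, called after "Request:" by a JSON object that holds its "api" and its "payload". jog_arm: Moves the arm, as the interface text tells. Its arguments: {"type":"object","properties":{"steps":{"type":"array"},"fingers":{"type":"number"}},"required":["steps"]}

```bash
mkdir -p pics; cat > h.py <<'E'
import numpy as np, cv2, pickle
from cell import bot
def snap(cam,name):
    c=bot.capture(cam); pickle.dump(c,open(f'pics/{name}.pkl','wb'))
    cv2.imwrite(f'pics/{name}.png',c['img'][:,:,::-1]); return c
def load(n): return pickle.load(open(f'pics/{n}.pkl','rb'))
def ray(c,uv):
    K,R,t=map(np.array,(c['intrinsics'],c['R'],c['t']))
    d=R.T@np.linalg.solve(K,[uv[0],uv[1],1.]); return -R.T@t,d/np.linalg.norm(d)
def onz(c,uv,z):
    o,d=ray(c,uv); return o+d*(z-o[2])/d[2]
def tri(*cu):
    A=np.zeros((3,3));b=np.zeros(3)
    L=[ray(c,u) for c,u in cu]
    for o,d in L: P=np.eye(3)-np.outer(d,d);A+=P;b+=P@o
    X=np.linalg.solve(A,b)
    return X,[1000*np.linalg.norm((np.eye(3)-np.outer(d,d))@(X-o)) for o,d in L]
def proj(c,X):
    p=np.array(c['intrinsics'])@(np.array(c['R'])@X+c['t']); return p[:2]/p[2]
E
python3 - <<'E'
from h import *
for n in('scene','top','wrist'):
    c=snap(n,n+'0'); print(n,-np.array(c['R']).T@c['t'])
    print(np.round(c['R'],3).tolist(), c['intrinsics'][0][0])
s=bot.get_state(); print({k:np.round(v,3) for k,v in s.items()})
a=cv2.imread('pics/scene0.png');b=cv2.imread('pics/top0.png')
E
```

```text
scene [1.29925143 0.19373787 1.03924234]
[[-0.278, 0.961, -0.014], [0.75, 0.208, -0.628], [-0.601, -0.185, -0.778]] 428.74671416585977
top [ 0.3525256  -0.00593386  1.30790535]
[[0.009, -1.0, 0.003], [-0.984, -0.009, -0.178], [0.178, -0.001, -0.984]] 383.9822618747174
wrist [0.20145612 0.57058236 0.38359449]
[[0.445, 0.896, -0.002], [0.865, -0.429, 0.262], [0.234, -0.118, -0.965]] 293.41620448748597
{'t': np.float64(0.15), 'q': array([ 1.025,  0.131,  1.489, -0.   ,  1.523, -0.085]), 'qvel': array([ 0.001, -0.003, -0.003, -0.   , -0.001,  0.001]), 'joint_efforts': array([ 1.0000e-03, -5.6048e+01, -4.9233e+01,  7.7000e-02,  3.1000e-02,
       -0.0000e+00]), 'position': array([0.267, 0.537, 0.24 ]), 'orientation': array([ 0.228,  0.974, -0.001, -0.   ]), 'contact_force': array([-0.046, -0.561, -0.389]), 'wrist_torque': array([-0.066, -0.017, -0.004]), 'grasp_force': np.float64(0.0), 'opening': np.float64(0.093)}
```

View pics/scene0.png

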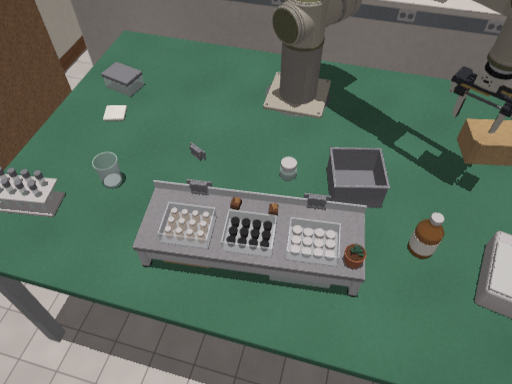

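View pics/top0.png

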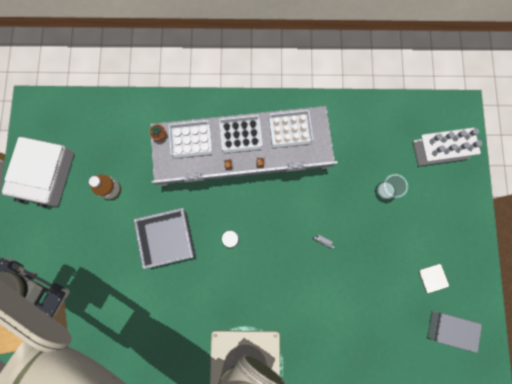

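The scene shows the middle bin (black stoppers) lacking a holder. The chips are at about (228,164) and (260,162) in top, the spare holder at about (324,241), and the tub at about (164,239). I'll enlarge both views to pick pixels precisely.

```bash
python3 - <<'E'
import cv2
b=cv2.imread('pics/top0.png');a=cv2.imread('pics/scene0.png')
cv2.imwrite('pics/topc.png',cv2.resize(b[100:275,130:345],None,fx=3.4,fy=3.4,interpolation=cv2.INTER_CUBIC))
cv2.imwrite('pics/scenec.png',cv2.resize(a[135:295,130:395],None,fx=3,fy=3,interpolation=cv2.INTER_CUBIC))
E
```

```text
(no output)
```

View pics/topc.png

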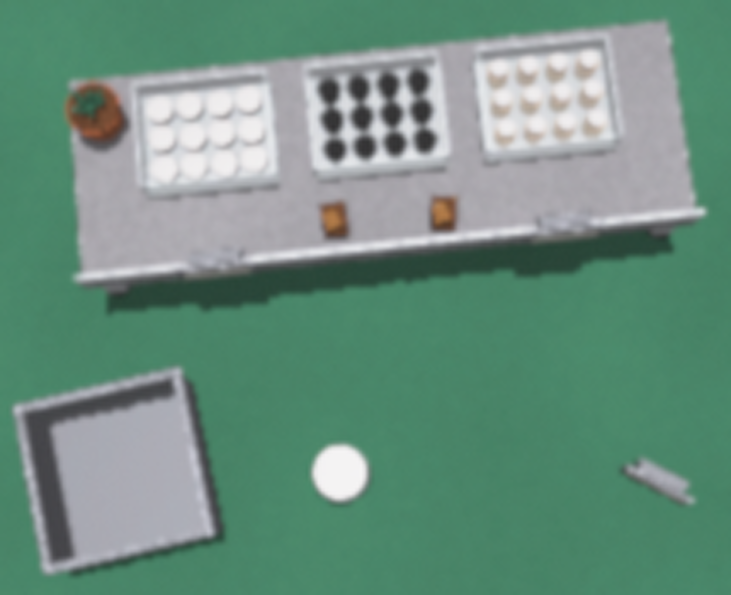

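View pics/scenec.png

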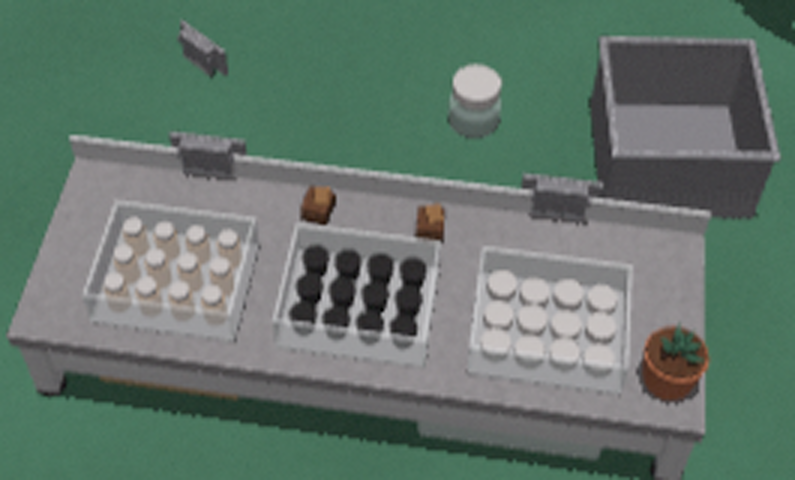

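Top crop: lip ends (78,278) and (704,211), chips (334,220) and (443,213), holder (657,480) with its wide face plate at lower left. Scene crop: lip ends (709,215) and (72,140), chips (431,220) and (318,203), holder (203,50). Next I triangulate these.

```bash
python3 - <<'E'
from h import *
T,S=load('top0'),load('scene0')
ft=lambda u,v:((u+.5)/3.4-.5+130,(v+.5)/3.4-.5+100)
fs=lambda u,v:((u+.5)/3-.5+130,(v+.5)/3-.5+135)
P=dict(lipL=((78,276),(709,213)),lipR=((704,211),(73,139)),chip2=((334,218),(431,213)),chip1=((443,211),(319,198)),
 hold=((660,476),(203,45)),tubA=((16,408),(775,155)),tubB=((181,370),(613,152)),tubC=((216,535),(605,40)),tubD=((48,570),(753,42)),jar=((340,472),(477,82)),
 fixL=((217,255),(562,183)),fixR=((566,220),(208,140)),plL=((183,262),(601,187)),plL2=((254,256),(524,178)),
 binCl=((303,66),(434,361)),binCr=((437,50),(280,342)),succ=((95,110),(675,345)))
for k,(a,b) in P.items():
    X,e=tri((T,ft(*a)),(S,fs(*b))); print(k,np.round(X*1000,1),np.round(e,1))
E
```

```text
lipL [573.9 291.2 140.6] [1. 1.]
lipR [ 640.7 -280.9  136. ] [1.8 1.8]
chip2 [632.3  58.8 132.5] [0. 0.]
chip1 [640.6 -41.9 129.5] [0.1 0.1]
hold [ 402.1 -254.    31.1] [2.4 2.4]
tubA [457.  349.4 101.8] [1.1 1.1]
tubB [493.5 200.9 100.7] [0.9 0.9]
tubC [342.6 167.1  93.4] [3.8 3.8]
tubD [310.6 314.5  98.9] [1. 1.]
jar [402.6  52.7  60. ] [0.2 0.2]
fixL [590.6 163.  159.6] [1.3 1.3]
fixR [ 625.8 -151.   158.6] [1.4 1.4]
plL [584.2 195.  157.1] [2.6 2.6]
plL2 [590.8 130.1 155.7] [1.2 1.2]
binCl [778.   93.9 134.3] [3.4 3.4]
binCr [794.6 -31.7 134.3] [4. 4.]
succ [725.8 278.8 158.1] [0.3 0.3]
```

Everything checks: lip top about 138 mm, chip tops about 131, tub rim about 100, shelf yaw about 6.6°. lip_spot is about (0.608,0.006) and the tub centre about (0.40,0.258). I move to look down over the chips.

Request:
{"api": "jog_arm", "payload": {"steps": [[-0.533, -0.326, -0.05, 0, 0, -33], [-0.533, -0.326, -0.05, 0, 0, -33], [-0.533, -0.326, -0.05, 0, 0, -33], [-0.533, -0.326, -0.05, 0, 0, -33], [-0.533, -0.326, -0.05, 0, 0, -33], [-0.533, -0.326, -0.05, 0, 0, -33], [-0.533, -0.326, -0.05, 0, 0, -33], [-0.533, -0.326, -0.05, 0, 0, -33]]}}

```text
t: 1.15
position: [0.5266, 0.1234, 0.2797]
orientation: [-0.058, 0.998, 0.0, 0.0]
contact_force: [1.0, 0.6, -0.4]
opening: 0.0933
grasp_force: 0.0
```

```bash
cat >> h.py <<'E'
from scipy.spatial.transform import Rotation as Ro
def delta(pos,yaw):
    """tool-frame shift and turn from the present pose to TCP pos, pointing down, tool y at yaw (deg)"""
    s=bot.get_state(); R=Ro.from_quat(s['orientation']); a=np.radians(yaw)
    y=np.array([np.cos(a),np.sin(a),0]);z=np.array([0,0,-1.]);G=Ro.from_matrix(np.c_[np.cross(y,z),y,z])
    print('t',s['t'],'pos',np.round(s['position'],4),'F',np.round(s['contact_force'],1),'open',s['opening'])
    print('delta',np.round(R.inv().apply(np.array(pos)-s['position']),4),np.round((R.inv()*G).as_rotvec(degrees=True),2))
E
python3 -c "
from h import *
delta([.6,.008,.29],96.66)"
```

```text
t 1.15 pos [0.5266 0.1234 0.2797] F [ 1.   0.6 -0.4] open 0.09328722533028554
delta [-0.0596 -0.1231 -0.0103] [ 0.01  0.   -0.06]
```

Request:
{"api": "jog_arm", "payload": {"steps": [[-0.055, -0.115, -0.01, 0, 0, 0], [-0.055, -0.115, -0.01, 0, 0, 0], [-0.055, -0.115, -0.01, 0, 0, 0], [-0.055, -0.115, -0.01, 0, 0, 0]]}}

```text
t: 1.65
position: [0.5935, 0.0174, 0.289]
orientation: [-0.057, 0.998, 0.0, -0.001]
contact_force: [-0.1, 0.9, -0.2]
opening: 0.0927
grasp_force: 0.0
```

```bash
python3 -c "
from h import *
delta([.6,.008,.29],96.66)
c=snap('wrist','w1')
cv2.imwrite('pics/w1b.png',cv2.resize(cv2.imread('pics/w1.png'),None,fx=1.5,fy=1.5,interpolation=cv2.INTER_CUBIC))
for X in ([.6323,.0588,.131],[.6406,-.0419,.131],[.608,.006,.138]): print(proj(c,X)*1.5)
"
```

```text
t 1.65 pos [0.5935 0.0174 0.289 ] F [-0.1  0.9 -0.2] open 0.09270092877996369
delta [-0.0053 -0.01   -0.001 ] [ 0.04 -0.07 -0.12]
[434.69241639 336.30932342]
[296.28217768 332.21594122]
[365.80050741 299.37338656]
```

View pics/w1b.png

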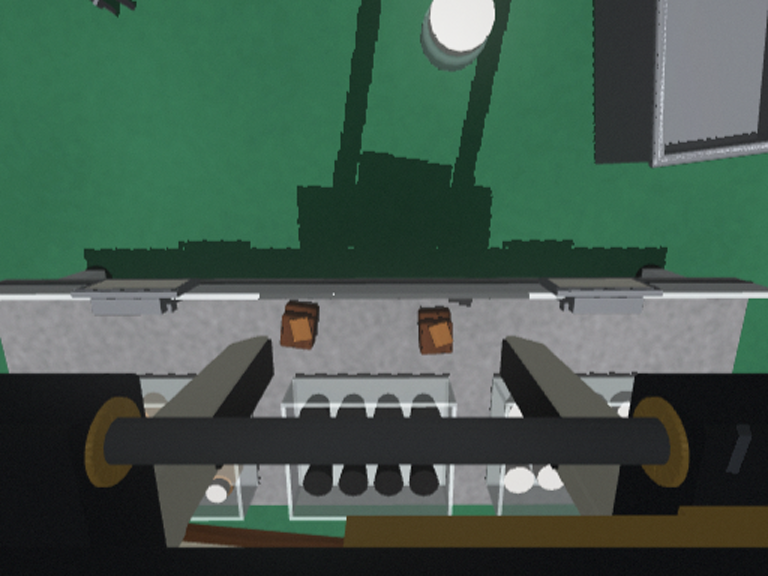

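Wrist view: chip_1 at (300,325), chip_2 at (436,331) in the 1.5x picture, with the lip's top edge along row ~295. Both chips lie nearly square to the lip.

```bash
python3 -c "
from h import *
c=load('w1')
T=load('top0');S=load('scene0')
g=lambda u,v:((u+.5)/1.5-.5,(v+.5)/1.5-.5)
for n,uv in dict(c1=(300,325),c2=(436,331)).items(): print(n,onz(c,g(*uv),.12))
for n,uv in dict(c1top=((302,331),(443,212),(319,195)),c2top=((441,334),(333,217),(431,212))).items():
  print(n,tri((c,g(*uv[0])),(T,((uv[1][0]+.5)/3.4+129.5,(uv[1][1]+.5)/3.4+99.5)),(S,((uv[2][0]+.5)/3+129.5,(uv[2][1]+.5)/3+134.5))))
for n,q in dict(c1=((288,303),(281,346)),c1r=((319,306),(313,348)),c2=((419,308),(420,354)),c2r=((447,307),(453,352))).items():
  a,b=[onz(c,g(*x),.118) for x in q]; print(n,np.degrees(np.arctan2(*(b-a)[1::-1])),np.linalg.norm(b-a))
for n,uv in dict(binL=(283,404),binR=(455,404)).items(): print(n,onz(c,g(*uv),.152))
delta([.634,-.042,.18],96.66)
"
```

```text
c1 [ 0.6386824  -0.04156677  0.12      ]
c2 [0.6318197 0.0607314 0.12     ]
c1top (array([ 0.63909088, -0.04073422,  0.13145734]), [np.float64(2.7595844232961264), np.float64(1.203671210563338), np.float64(1.5733230973785137)])
c2top (array([0.63127286, 0.06027592, 0.1331587 ]), [np.float64(3.1429683009188816), np.float64(1.8474098250308153), np.float64(1.7652523068156774)])
c1 -5.558947499103752 0.0351737630340063
c1r -3.478287324591805 0.03422264319979259
c2 8.831863915045204 0.03714003888115077
c2r 15.816781901388856 0.03671970066096616
binL [ 0.68735549 -0.0445408   0.152     ]
binR [0.67351727 0.0768401  0.152     ]
t 1.7 pos [0.5933 0.0182 0.2892] F [-0.1  0.3  0.5] open 0.09300017354773966
delta [-0.0336 -0.0645  0.1091] [ 0.04 -0.06 -0.04]
```

Request:
{"api": "jog_arm", "payload": {"steps": [[-0.0385, -0.064, 0.06, 0, 0, 10], [-0.0385, -0.064, 0.1, 0, 0, 10], [-0.0385, -0.064, 0.1, 0, 0, 10], [-0.0385, -0.064, 0.1, 0, 0, 10], [-0.0385, -0.064, 0.1, 0, 0, 10]], "fingers": 0.4}}

```text
t: 2.33
position: [0.6406, -0.0405, 0.193]
orientation: [0.029, 1.0, -0.0, 0.002]
contact_force: [0.4, -0.4, -0.5]
opening: 0.0565
grasp_force: 0.0
```

```bash
python3 -c "
from h import *
delta([.639,-.0412,.135],86.5)"
```

```text
t 2.325 pos [ 0.6406 -0.0405  0.193 ] F [ 0.4 -0.4 -0.5] open 0.0565315069017899
delta [ 0.0018 -0.0008  0.058 ] [-0.01  0.26  0.2 ]
```

Request:
{"api": "jog_arm", "payload": {"steps": [[0.001, -0.001, 0.04, 0, 0, 0], [0.001, -0.001, 0.056, 0, 0, 0], [0.001, -0.001, 0.056, 0, 0, 0], [0.001, -0.001, 0.056, 0, 0, 0]]}}

```text
t: 2.82
position: [0.639, -0.0425, 0.1351]
orientation: [0.03, 1.0, -0.0, 0.001]
contact_force: [0.0, 0.2, 0.4]
opening: 0.0561
grasp_force: 0.0
```

Request:
{"api": "jog_arm", "payload": {"steps": [[0, 0, 0, 0, 0, 0], [0, 0, 0, 0, 0, 0], [0, 0, 0, 0, 0, 0], [0, 0, 0, 0, 0, 0]], "fingers": 1}}

```text
t: 3.32
position: [0.6384, -0.0427, 0.1337]
orientation: [0.03, 1.0, 0.0, 0.0]
contact_force: [-1.3, -0.9, -0.3]
opening: 0.024
grasp_force: 30.0
```

Request:
{"api": "jog_arm", "payload": {"steps": [[0, 0, -0.03, 0, 0, 0], [0, 0, -0.09, 0, 0, 0], [0, 0, -0.09, 0, 0, 0]]}}

```text
t: 3.7
position: [0.6416, -0.0431, 0.2307]
orientation: [0.03, 1.0, -0.001, 0.005]
contact_force: [0.3, 0.6, 0.1]
opening: 0.024
grasp_force: 30.0
```

```bash
python3 -c "
from h import *
delta([.40,.258,.22],86.5)"
```

```text
t 3.7 pos [ 0.6416 -0.0431  0.2307] F [0.3 0.6 0.1] open 0.02398008426166622
delta [0.2591 0.2863 0.0076] [-0.05  0.62  0.1 ]
```

Request:
{"api": "jog_arm", "payload": {"steps": [[0.258, 0.286, 0, 0, 0, 0], [0.258, 0.286, 0, 0, 0, 0], [0.258, 0.286, 0, 0, 0, 0], [0.258, 0.286, 0, 0, 0, 0], [0.258, 0.286, 0, 0, 0, 0], [0.258, 0.286, 0, 0, 0, 0], [0.258, 0.286, 0, 0, 0, 0], [0.258, 0.286, 0, 0, 0, 0]]}}

```text
t: 4.7
position: [0.3976, 0.2583, 0.2233]
orientation: [0.029, 1.0, -0.0, 0.0]
contact_force: [0.3, -0.0, 0.1]
opening: 0.0239
grasp_force: 30.0
```

```bash
python3 -c "
from h import *
delta([.40,.258,.09],86.5)"
```

```text
t 4.7 pos [0.3976 0.2583 0.2233] F [ 0.3 -0.   0.1] open 0.023935809588623264
delta [-2.400e-03 -1.000e-04  1.333e-01] [-0.03  0.01  0.21]
```

Request:
{"api": "jog_arm", "payload": {"steps": [[0, 0, 0.05, 0, 0, 0], [0, 0, 0.11, 0, 0, 0], [0, 0, 0.13, 0, 0, 0], [0, 0, 0.13, 0, 0, 0]]}}

```text
t: 5.2
position: [0.3972, 0.2559, 0.0913]
orientation: [0.031, 1.0, -0.001, -0.002]
contact_force: [-0.5, -0.6, -0.3]
opening: 0.0238
grasp_force: 30.0
```

Request:
{"api": "jog_arm", "payload": {"steps": [[0, 0, 0, 0, 0, 0], [0, 0, 0, 0, 0, 0], [0, 0, 0, 0, 0, 0], [0, 0, -0.05, 0, 0, 0], [0, 0, -0.11, 0, 0, 0], [0, 0, -0.13, 0, 0, 0]], "fingers": 0.4}}

```text
t: 5.95
position: [0.3996, 0.2592, 0.2289]
orientation: [0.03, 1.0, 0.002, 0.003]
contact_force: [0.0, 0.6, -0.8]
opening: 0.0557
grasp_force: 0.0
```

```bash
python3 -c "
from h import *
delta([.6317,.0605,.22],102)"
```

```text
t 5.95 pos [0.3996 0.2592 0.2289] F [ 0.   0.6 -0.8] open 0.05566226538523303
delta [-0.2433 -0.1847  0.0099] [  0.16   0.4  -15.38]
```

Request:
{"api": "jog_arm", "payload": {"steps": [[-0.243, -0.185, 0, 0, 0, -15], [-0.243, -0.185, 0, 0, 0, -15], [-0.243, -0.185, 0, 0, 0, -15], [-0.243, -0.185, 0, 0, 0, -15], [-0.243, -0.185, 0, 0, 0, -15], [-0.243, -0.185, 0, 0, 0, -15], [-0.243, -0.185, 0, 0, 0, -15], [-0.243, -0.185, 0, 0, 0, -15]]}}

```text
t: 6.95
position: [0.6288, 0.0602, 0.2244]
orientation: [-0.102, 0.995, 0.0, 0.0]
contact_force: [0.0, 0.3, 0.1]
opening: 0.056
grasp_force: 0.0
```

```bash
python3 -c "
from h import *
delta([.6317,.0605,.135],102)"
```

```text
t 6.95 pos [0.6288 0.0602 0.2244] F [0.  0.3 0.1] open 0.055971360223172575
delta [-0.0028 -0.0003  0.0894] [ 0.01  0.05 -0.32]
```

Request:
{"api": "jog_arm", "payload": {"steps": [[-0.003, 0, 0.05, 0, 0, 0], [-0.003, 0, 0.08, 0, 0, 0], [-0.003, 0, 0.088, 0, 0, 0], [-0.003, 0, 0.088, 0, 0, 0], [-0.003, 0, 0.088, 0, 0, 0]]}}

```text
t: 7.58
position: [0.6335, 0.06, 0.1381]
orientation: [-0.101, 0.995, -0.0, 0.002]
contact_force: [-0.2, 0.2, 0.5]
opening: 0.056
grasp_force: 0.0
```

Request:
{"api": "jog_arm", "payload": {"steps": [[0, 0, 0, 0, 0, 0], [0, 0, 0, 0, 0, 0], [0, 0, 0, 0, 0, 0], [0, 0, 0, 0, 0, 0]], "fingers": 1}}

```text
t: 8.07
position: [0.6324, 0.0596, 0.1357]
orientation: [-0.101, 0.995, -0.0, 0.0]
contact_force: [-0.1, -0.3, 1.0]
opening: 0.0239
grasp_force: 30.0
```

Request:
{"api": "jog_arm", "payload": {"steps": [[0, 0, -0.03, 0, 0, 0], [0, 0, -0.09, 0, 0, 0], [0, 0, -0.09, 0, 0, 0]]}}

```text
t: 8.45
position: [0.6356, 0.0597, 0.2326]
orientation: [-0.101, 0.995, -0.0, 0.005]
contact_force: [0.3, -1.0, 0.3]
opening: 0.0241
grasp_force: 30.0
```

```bash
python3 -c "
from h import *
delta([.40,.258,.22],102)"
```

```text
t 8.45 pos [0.6356 0.0597 0.2326] F [ 0.3 -1.   0.3] open 0.024108094278595664
delta [0.191  0.2417 0.0101] [-0.12  0.61 -0.4 ]
```

Request:
{"api": "jog_arm", "payload": {"steps": [[0.19, 0.242, 0, 0, 0, 0], [0.19, 0.242, 0, 0, 0, 0], [0.19, 0.242, 0, 0, 0, 0], [0.19, 0.242, 0, 0, 0, 0], [0.19, 0.242, 0, 0, 0, 0], [0.19, 0.242, 0, 0, 0, 0], [0.19, 0.242, 0, 0, 0, 0]]}}

```text
t: 9.32
position: [0.3976, 0.2584, 0.2254]
orientation: [-0.102, 0.995, -0.0, 0.0]
contact_force: [-0.2, -0.2, -0.0]
opening: 0.0235
grasp_force: 30.0
```

Request:
{"api": "jog_arm", "payload": {"steps": [[0, 0, 0, 0, 0, 0], [0, 0, 0.05, 0, 0, 0], [0, 0, 0.11, 0, 0, 0], [0, 0, 0.13, 0, 0, 0], [0, 0, 0.13, 0, 0, 0]]}}

```text
t: 9.95
position: [0.3967, 0.2568, 0.0934]
orientation: [-0.1, 0.995, -0.001, -0.002]
contact_force: [0.6, -0.3, 1.9]
opening: 0.0236
grasp_force: 30.0
```

Request:
{"api": "jog_arm", "payload": {"steps": [[0, 0, 0, 0, 0, 0], [0, 0, 0, 0, 0, 0], [0, 0, 0, 0, 0, 0], [0, 0, -0.05, 0, 0, 0], [0, 0, -0.11, 0, 0, 0], [0, 0, -0.14, 0, 0, 0]], "fingers": 0.4}}

```text
t: 10.7
position: [0.3988, 0.2592, 0.2402]
orientation: [-0.101, 0.995, 0.001, 0.003]
contact_force: [0.5, 0.8, -0.6]
opening: 0.0555
grasp_force: 0.0
```

```bash
python3 -c "
from h import *
delta([.34,-.22,.24],-24)
delta([.34,-.22,.24],156)"
```

```text
t 10.7 pos [0.3988 0.2592 0.2402] F [ 0.5  0.8 -0.6] open 0.055532997742314606
delta [ 0.1541 -0.4576 -0.0014] [4.1000e-01 9.0000e-02 1.2561e+02]
t 10.7 pos [0.3988 0.2592 0.2402] F [ 0.5  0.8 -0.6] open 0.055532997742314606
delta [ 0.1541 -0.4576 -0.0014] [ -0.07   0.34 -54.39]
```

Request:
{"api": "jog_arm", "payload": {"steps": [[0.113, -0.519, 0, 0, 0, 125], [0.113, -0.519, 0, 0, 0, 125], [0.113, -0.519, 0, 0, 0, 125], [0.113, -0.519, 0, 0, 0, 125], [0.113, -0.519, 0, 0, 0, 125], [0.113, -0.519, 0, 0, 0, 125], [0.113, -0.519, 0, 0, 0, 125], [0.113, -0.519, 0, 0, 0, 125]], "fingers": 0}}

```text
t: 11.7
position: [0.3914, -0.2438, 0.2366]
orientation: [0.607, 0.795, 0.0, 0.001]
contact_force: [0.4, 0.7, 0.7]
opening: 0.093
grasp_force: 0.0
```

```bash
python3 -c "
from h import *
delta([.394,-.272,.24],-24)"
```

```text
t 11.7 pos [ 0.3914 -0.2438  0.2366] F [0.4 0.7 0.7] open 0.0929813643127704
delta [-0.0279 -0.0049 -0.0034] [ 0.11  0.06 39.29]
```

Request:
{"api": "jog_arm", "payload": {"steps": [[0, 0, 0, 0, 0, 10], [-0.01, 0, 0, 0, 0, 20], [-0.01, 0, 0, 0, 0, 30], [-0.01, 0, 0, 0, 0, 36], [-0.01, 0, 0, 0, 0, 36], [-0.01, 0, 0, 0, 0, 36]]}}

```text
t: 12.45
position: [0.3944, -0.2511, 0.236]
orientation: [0.82, 0.572, 0.0, 0.0]
contact_force: [0.0, -0.1, -0.4]
opening: 0.0927
grasp_force: 0.0
```

```bash
python3 -c "
from h import *
delta([.394,-.272,.24],-24)
c=snap('wrist','w2')
cv2.imwrite('pics/w2b.png',cv2.resize(cv2.imread('pics/w2.png'),None,fx=1.5,fy=1.5,interpolation=cv2.INTER_CUBIC))
print(proj(c,[.402,-.254,.038])*1.5)
"
```

```text
t 12.45 pos [ 0.3944 -0.2511  0.236 ] F [ 0.  -0.1 -0.4] open 0.092676095302487
delta [-0.0197  0.0068 -0.004 ] [0.03 0.01 3.8 ]
[397.16061435 267.80663704]
```

View pics/w2b.png

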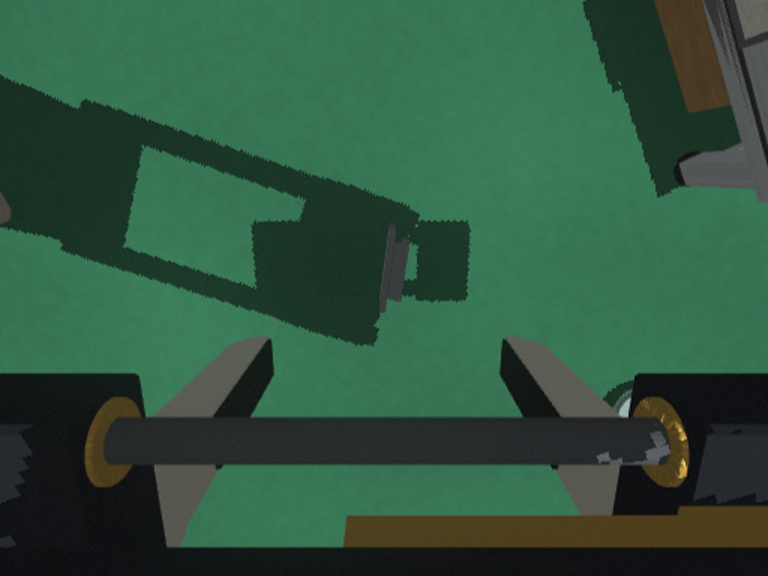

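The wrist view shows the holder between the fingers: face plate from about (392,223) to (382,312), bridge to its right at about (404,270), so the tongue is on the +tool-y side as wanted. I go lower for a second view.

Request:
{"api": "jog_arm", "payload": {"steps": [[0, 0, 0.06, 0, 0, 0], [0, 0, 0.09, 0, 0, 0], [0, 0, 0.09, 0, 0, 0], [0, 0, 0.09, 0, 0, 0]]}}

```text
t: 13.0
position: [0.395, -0.2516, 0.1473]
orientation: [0.821, 0.571, 0.0, 0.001]
contact_force: [0.3, 0.1, 0.1]
opening: 0.093
grasp_force: 0.0
```

```bash
python3 -c "
from h import *
c3=snap('wrist','w3'); c2=load('w2')
for c,n in((c2,'w2'),(c3,'w3')):
  i=c['img'].astype(int); m=((i[...,1]-i[...,0])<12).astype(np.uint8); m[250:]=0;m[:120]=0;m[:,:180]=0;m[:,345:]=0
  k,l,s,ce=cv2.connectedComponentsWithStats(m); 
  for q in range(1,k):
    if s[q][4]>60:
      pts=np.argwhere(l==q)[:,::-1].astype(np.float32); print(n,s[q],cv2.minAreaRect(pts))
cr=[cv2.resize(cv2.imread('pics/w2.png')[130:230,225:300],None,fx=5,fy=5,interpolation=cv2.INTER_CUBIC),cv2.resize(cv2.imread('pics/w3.png')[110:230,210:300],None,fx=4.1667,fy=4.1667,interpolation=cv2.INTER_CUBIC)]
print([x.shape for x in cr]); cv2.imwrite('pics/h.png',np.hstack(cr))
delta([.394,-.254,.1],-24)
"
```

```text
w2 [253 148  20  60 648] ((262.5262145996094, 178.30349731445312), (14.207599639892578, 59.407588958740234), 7.594643592834473)
w2 [334 225  11  25 254] ((339.0, 237.0), (24.0, 10.0), 90.0)
w3 [ 250  158   27   80 1172] ((263.3940734863281, 198.19601440429688), (19.387657165527344, 79.63016510009766), 7.352379322052002)
w3 [334 225  11  25 256] ((339.0, 237.0), (24.0, 10.0), 90.0)
[(500, 375, 3), (500, 375, 3)]
t 13.05 pos [ 0.3953 -0.2519  0.1477] F [0.3 0.1 0.6] open 0.09275640425368226
delta [-0.0024 -0.0007  0.0477] [0.17 0.05 3.68]
```

View pics/h.png

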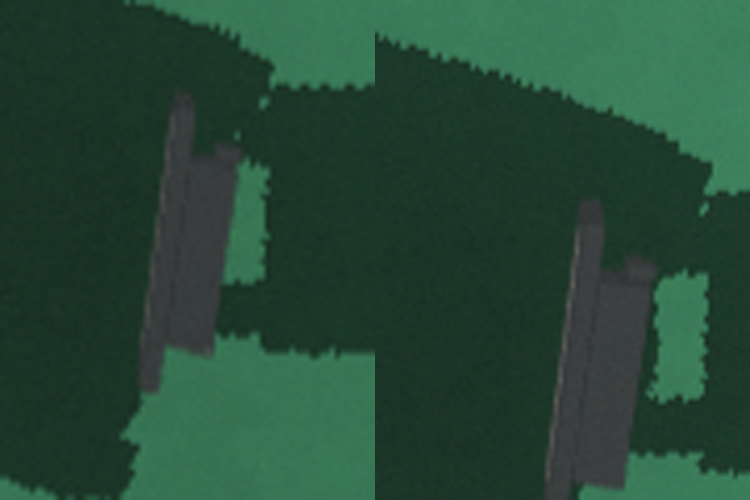

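The enlargements show the plate's top edge and the bridge's right edge clearly in both views. I triangulate those corners.

```bash
python3 -c "
from h import *
a,b=load('w2'),load('w3')
P=dict(ptl=((259.8,151.6),(259.2,163.3)),pbl=((253.4,208.2),(250.5,237.5)),btr=((272.6,163),(277,177.7)),bbr=((267.6,200.8),(270.5,226.9)))
Z={}
for k,(u,v) in P.items(): print(k,tri((a,u),(b,v)),onz(b,v,.038)); Z[k]=onz(b,v,.038)
for p,q in(('ptl','pbl'),('btr','bbr')):
  d=Z[p]-Z[q]; print(np.linalg.norm(d),np.degrees(np.arctan2(d[1],d[0]))-90,(Z[p]+Z[q])/2)
"
```

```text
ptl (array([ 0.40699141, -0.22291442,  0.02924249]), [np.float64(0.13439286360587746), np.float64(0.1343928636059587)]) [ 0.40730153 -0.22150744  0.038     ]
pbl (array([ 0.37639351, -0.28313141,  0.04062284]), [np.float64(0.34015930221498647), np.float64(0.3401593022149346)]) [ 0.37562924 -0.28403675  0.038     ]
btr (array([ 0.41715361, -0.24193096,  0.02458959]), [np.float64(0.30933240106658677), np.float64(0.3093324010666307)]) [ 0.41758384 -0.23894157  0.038     ]
bbr (array([ 0.39563357, -0.28347886,  0.03032628]), [np.float64(0.3168121740619783), np.float64(0.3168121740619081)]) [ 0.39664591 -0.28057235  0.038     ]
0.07009313919877057 -26.86308767030428 [ 0.39146538 -0.25277209  0.038     ]
0.04659954769232859 -26.699813115980966 [ 0.40711487 -0.25975696  0.038     ]
```

Lengths on the z=38 mm plane come out at 70.1 and 46.6 mm, against 70 and 46 given. That puts the holder centre at (0.3993,-0.2563) with yaw -26.8°. I line up above it.

Request:
{"api": "jog_arm", "payload": {"steps": [[-0.003, 0.005, 0.04, 0, 0, 6.5], [-0.003, 0.005, 0.06, 0, 0, 6.5], [-0.003, 0.005, 0.06, 0, 0, 6.5], [-0.003, 0.005, 0.06, 0, 0, 6.5], [-0.003, 0.005, 0.06, 0, 0, 6.5]]}}

```text
t: 13.68
position: [0.399, -0.2565, 0.0875]
orientation: [0.852, 0.524, 0.001, 0.001]
contact_force: [-0.2, -0.8, -0.3]
opening: 0.093
grasp_force: 0.0
```

```bash
python3 -c "
from h import *
delta([.3993,-.2563,.033],-26.8)
"
```

```text
t 13.675 pos [ 0.399  -0.2565  0.0875] F [-0.2 -0.8 -0.3] open 0.09300051973620674
delta [0.0003 0.     0.0545] [ 0.17  0.04 -0.04]
```

Request:
{"api": "jog_arm", "payload": {"steps": [[0, 0, 0.03, 0, 0, 0], [0, 0, 0.05, 0, 0, 0], [0, 0, 0.054, 0, 0, 0], [0, 0, 0.054, 0, 0, 0], [0, 0, 0.054, 0, 0, 0]]}}

```text
t: 14.3
position: [0.3988, -0.2563, 0.0329]
orientation: [0.852, 0.524, 0.0, 0.001]
contact_force: [-0.1, 0.2, 0.5]
opening: 0.0933
grasp_force: 0.0
```

Request:
{"api": "jog_arm", "payload": {"steps": [[0, 0, 0, 0, 0, 0], [0, 0, 0, 0, 0, 0], [0, 0, 0, 0, 0, 0], [0, 0, 0, 0, 0, 0], [0, 0, 0, 0, 0, 0], [0, 0, 0, 0, 0, 0], [0, 0, 0, 0, 0, 0]], "fingers": 1}}

```text
t: 15.18
position: [0.3979, -0.2557, 0.0316]
orientation: [0.852, 0.524, -0.0, -0.0]
contact_force: [-0.1, 0.5, -0.0]
opening: 0.0277
grasp_force: 0.0
```

```bash
python3 -c "
from h import *
delta([.3993,-.2563,.24],-26.8)
s=bot.get_state();print(s['grasp_force'],Ro.from_quat(s['orientation']).as_matrix().round(4))
"
```

```text
t 15.175 pos [ 0.3979 -0.2557  0.0316] F [-0.1  0.5 -0. ] open 0.027693802147687848
delta [ 1.000e-04  1.500e-03 -2.084e-01] [-0.    0.   -0.05]
0.0 [[ 0.4516  0.8922 -0.    ]
 [ 0.8922 -0.4516  0.    ]
 [-0.     -0.     -1.    ]]
```

Request:
{"api": "jog_arm", "payload": {"steps": [[0, 0, 0, 0, 0, 0], [0, 0, 0, 0, 0, 0], [0, 0, 0, 0, 0, 0], [0, 0, 0, 0, 0, 0]]}}

```text
t: 15.68
position: [0.3979, -0.2557, 0.0316]
orientation: [0.852, 0.524, 0.0, 0.0]
contact_force: [0.4, -0.6, -0.4]
opening: 0.0161
grasp_force: 30.0
```

Request:
{"api": "jog_arm", "payload": {"steps": [[0, 0, -0.02, 0, 0, 0], [0, 0, -0.05, 0, 0, 0], [0, 0, -0.11, 0, 0, 0], [0, 0, -0.17, 0, 0, 0], [0, 0, -0.2, 0, 0, 0], [0, 0, -0.2, 0, 0, 0], [0, 0, -0.2, 0, 0, 0]]}}

```text
t: 16.55
position: [0.3974, -0.2552, 0.23]
orientation: [0.852, 0.524, -0.0, -0.001]
contact_force: [-0.2, 0.4, -0.2]
opening: 0.0158
grasp_force: 30.0
```

```bash
python3 -c "
from h import *
delta([.6075,.0065,.23],6.66)
"
```

```text
t 16.55 pos [ 0.3974 -0.2552  0.23  ] F [-0.2  0.4 -0.2] open 0.015815892089656673
delta [ 0.3284  0.0693 -0.    ] [ -0.11  -0.06 -33.51]
```

Request:
{"api": "jog_arm", "payload": {"steps": [[0.328, 0.069, 0, 0, 0, -33.5], [0.328, 0.069, 0, 0, 0, -33.5], [0.328, 0.069, 0, 0, 0, -33.5], [0.328, 0.069, 0, 0, 0, -33.5], [0.328, 0.069, 0, 0, 0, -33.5], [0.328, 0.069, 0, 0, 0, -33.5], [0.328, 0.069, 0, 0, 0, -33.5], [0.328, 0.069, 0, 0, 0, -33.5]]}}

```text
t: 17.55
position: [0.6064, 0.0052, 0.2297]
orientation: [0.665, 0.747, -0.001, -0.001]
contact_force: [0.1, -1.0, -0.1]
opening: 0.0157
grasp_force: 30.0
```

```bash
python3 -c "
from h import *
delta([.6075,.0065,.19],6.66)
"
```

```text
t 17.55 pos [0.6064 0.0052 0.2297] F [ 0.1 -1.  -0.1] open 0.015679424841089508
delta [0.0011 0.0014 0.0397] [-0.19 -0.01 -0.02]
```

Request:
{"api": "jog_arm", "payload": {"steps": [[0.001, 0.001, 0.03, 0, 0, 0], [0.001, 0.001, 0.041, 0, 0, 0], [0.001, 0.001, 0.041, 0, 0, 0], [0.001, 0.001, 0.041, 0, 0, 0], [0.001, 0.001, 0.041, 0, 0, 0]]}}

```text
t: 18.18
position: [0.6091, 0.0067, 0.1919]
orientation: [0.665, 0.747, 0.001, 0.001]
contact_force: [-0.4, -0.2, -0.3]
opening: 0.0159
grasp_force: 30.0
```

```bash
python3 -c "
from h import *
delta([.6075,.0065,.19],6.66)
c=snap('wrist','w4');s=snap('scene','s4');t=snap('top','t4')
cv2.imwrite('pics/w4b.png',cv2.resize(cv2.imread('pics/w4.png'),None,fx=1.55,fy=1.55,interpolation=cv2.INTER_CUBIC))
"
```

```text
t 18.175 pos [0.6091 0.0067 0.1919] F [-0.4 -0.2 -0.3] open 0.015928940135566467
delta [-0.0001 -0.0016  0.0019] [ 0.11  0.02 -0.02]
```

View pics/w4b.png

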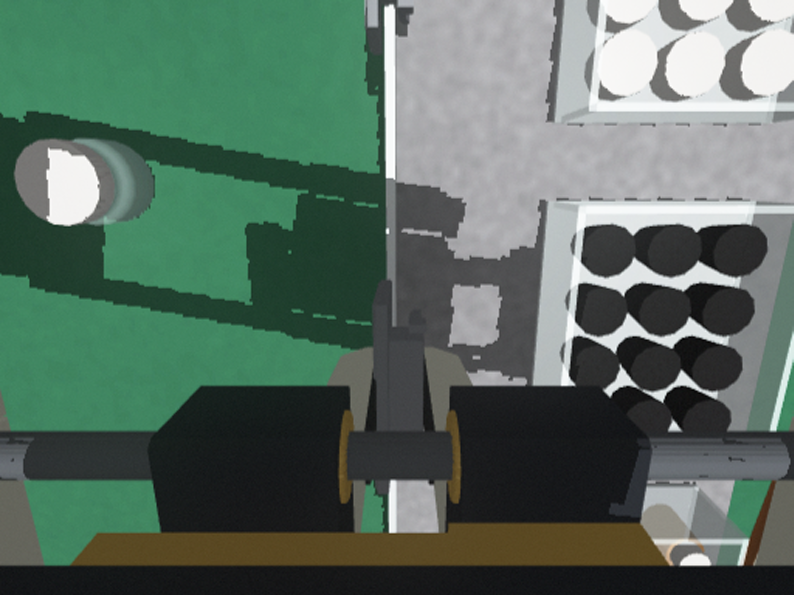

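The lip runs vertically in this view at about column 391, so yaw matches. The plate's end is at columns 375–391 and the tongue at 410–425. I measure the lip edges and holder edges to sub-pixel for the lateral offset.

```bash
python3 -c "
from h import *
c=load('w4');i=c['img'].astype(int)
for r in (60,100,120,150,170,181,184,187,190,196,200,205,208,212): print(r,' '.join('%d'%(i[r,k].sum()//3) + ('g' if i[r,k,1]-i[r,k,0]>12 else '') for k in range(236,282)))
"
```

```text
60 104g 76g 54g 56g 57g 57g 57g 58g 57g 57g 55g 69g 180g 248 248 248 248 248 247 158 172 173 171 171 172 174 175 174 173 173 174 174 173 173 173 173 175 174 173 172 171 171 172 173 170 169
100 103g 102g 104g 104g 102g 104g 105g 102g 54g 53g 54g 58g 129g 248 249 248 249 249 247 153 172 173 171 171 172 173 174 175 173 173 172 170 169 170 171 172 171 174 173 172 171 170 171 168 169 168
120 49g 48g 48g 49g 49g 51g 49g 50g 49g 49g 50g 50g 59g 126 126 127 126 126 125 92 72 72 72 73 74 77 76 77 77 78 78 77 78 76 76 77 77 76 77 78 78 86 147 145 145 145
150 45g 47g 45g 45g 45g 45g 45g 48g 48g 47g 51g 49g 66g 199 231 121 122 123 119 91 74 73 74 74 76 78 81 147 146 146 141 141 140 142 143 168 168 168 170 172 167 166 166 162 161 164
170 43g 45g 44g 45g 45g 46g 45g 46g 46g 47g 46g 45g 48g 84g 119 121 122 120 119 89 70 70 70 71 69 70 72 72 72 73 72 73 72 75 73 74 73 77 75 74 73 74 74 73 74 72
181 45g 44g 43g 44g 46g 46g 46g 43g 47g 51g 61 60 61 60 62 60 83 119 117 90 73 75 75 73 72 71 70 70 68 67 69 68 72 71 69 72 73 73 74 74 73 74 73 72 72 75
184 44g 46g 43g 44g 45g 44g 46g 48g 58 62 61 61 59 60 
[... 443 characters left out ...]
62 62 58 58 63 117 116 100 68 70 70 73 72 71 72 72 71 73 74 72 71 72 71 70 70 69 69 71 71 73 71 73 73 72
200 47g 47g 46g 47g 61 61 67 69 68 69 69 70 68 66 57 59 63 117 117 100 74 73 70 73 72 74 72 73 71 69 64 61 62 63 61 64 71 70 73 72 74 73 72 74 74 71
205 46g 45g 45g 45g 58g 64 67 70 67 68 68 69 68 68 60 59 62 120 118 100 72 73 72 72 76 76 77 71 61 62 60 61 62 62 62 62 64 63 69 75 73 73 75 74 76 75
208 97g 98g 96g 67g 55g 63 65 70 68 69 69 68 69 66 61 60 64 120 117 100 73 73 73 74 73 75 75 71 62 62 62 63 61 62 62 63 63 62 64 73 73 75 73 75 78 79
212 46g 47g 46g 47g 57g 65 65 67 68 66 70 68 67 67 59 60 61 60 59 61 60 63 61 62 59 62 60 63 70 68 69 71 69 69 71 69 70 69 69 69 73 75 75 75 79 78
```

```bash
python3 -c "
from h import *
c=load('w4'); a=np.radians(6.66); n=np.array([np.cos(a),np.sin(a),0]); l=np.array([-np.sin(a),np.cos(a),0])
def f(k,u,v,z): X=onz(c,(u,v),z); print(k,'n %.2f l %.2f'%(1000*X@n,1000*X@l))
tcp=np.array([.6091,.0067,0]); print('tcp',1000*tcp@n,1000*tcp@l)
for r,u in((60,247.8),(100,247.9),(150,248.5),(170,248.8)): f('lipfront %d'%r,u,r,.138)
for r in(60,100,150,170): f('liprear',255,r,.138)
zt=.1983; zf=.1603
f('platetop front',240.2,203,zt);f('platetop rear',249.7,205,zt);f('foot front',245.5,181.5,zf);f('foot inner',252.3,182,zf)
f('tongue foot rear',273.7,207,zf);f('tongue foot front',263.6,207,zf)
f('bin front corner near',(545+.5)/1.55-.5,(200+.5)/1.55-.5,.11)
f('fixL tongue',(412)/1.55-.5,(8+.5)/1.55-.5,.116)
print(proj(c,[.6073,.0052,.138]))
T=load('t4')
"
```

```text
tcp 605.766755552909 -63.9870132675547
lipfront 60 n 599.81 l 42.42
lipfront 100 n 599.66 l 18.73
lipfront 150 n 599.78 l -13.25
lipfront 170 n 599.87 l -26.86
liprear n 604.28 l 42.42
liprear n 604.22 l 18.73
liprear n 604.14 l -13.25
liprear n 604.10 l -26.86
platetop front n 597.24 l -32.05
platetop rear n 601.89 l -33.08
foot front n 598.42 l -29.86
foot inner n 602.59 l -30.18
tongue foot rear n 615.93 l -46.26
tongue foot front n 609.60 l -46.26
bin front corner near n 676.54 l -0.72
fixL tongue n 611.04 l 79.54
[254.72030601 222.80171127]
```

Relative measurement in the same view: the lip's mid-plane lies about 4.3 mm nearer the robot than the holder's gap. Along the lip the position agrees within about 1 mm. The corrected TCP target is (0.6048,0.0062).

Request:
{"api": "jog_arm", "payload": {"steps": [[0, -0.004, 0, 0, 0, 0], [0, -0.004, 0, 0, 0, 0], [0, -0.004, 0, 0, 0, 0], [0, -0.004, 0, 0, 0, 0]]}}

```text
t: 18.82
position: [0.6045, 0.0065, 0.1906]
orientation: [0.665, 0.747, -0.0, -0.0]
contact_force: [0.8, 0.7, -0.7]
opening: 0.0156
grasp_force: 30.0
```

```bash
python3 -c "
from h import *
delta([.6048,.0062,.174],6.66)
c=snap('wrist','w5');i=c['img'].astype(int);a=np.radians(6.66);l=np.array([-np.sin(a),np.cos(a),0])
for r in range(24,40,2): print(r,i[r,238:256].sum(1)//3, '%.1f'%(1000*onz(c,(244,r),.116)@l),'%.1f'%(1000*onz(c,(244,r),.154)@l))
"
```

```text
t 18.825 pos [0.6045 0.0065 0.1906] F [ 0.8  0.7 -0.7] open 0.015585975529048605
delta [-0.0003  0.0002  0.0166] [-0. -0. -0.]
24 [105 105 102  58  58  60  61  70  69  72  72  70  70  72  74  71  63  97] 68.3 58.1
26 [106 104  90  60  58  58  59  72  69  69  71  72  70  71  72  70  61  98] 67.1 57.2
28 [104 105  58  59  58  60  61  65  71  70  71  70  72  72  74  69  63  97] 65.9 56.2
30 [105 103  59  62  61  59  61  63  69  70  71  71  72  73  73  69  63  97] 64.7 55.2
32 [105 104  57  59  61  59  61  64  75  71  71  72  73  72  73  72  63  96] 63.5 54.2
34 [107 107 106  77  59  60  60  61  60  63  74  71  72  71  70  68  64  99] 62.3 53.2
36 [107 105 106  92  62  60  60  60  61  62  62  61  61  61  64  63  64  96] 61.0 52.2
38 [106 107 107  59  60  63  61  59  63  61  62  61  63  60  62  62  64  97] 59.8 51.2
```

The fixed left holder's end is at l≈62.3, which puts the spot about 1 mm further along +y, so I add that. Then I descend in stages while watching the force.

Request:
{"api": "jog_arm", "payload": {"steps": [[0.001, 0, 0.008, 0, 0, 0], [0.001, 0, 0.016, 0, 0, 0], [0.001, 0, 0.02, 0, 0, 0], [0.001, 0, 0.024, 0, 0, 0], [0.001, 0, 0.026, 0, 0, 0], [0.001, 0, 0.026, 0, 0, 0]]}}

```text
t: 19.62
position: [0.6044, 0.0074, 0.1645]
orientation: [0.665, 0.747, -0.0, -0.0]
contact_force: [0.2, -0.3, -0.8]
opening: 0.016
grasp_force: 30.0
```

```bash
python3 -c "
from h import *
delta([.6047,.0072,.1476],6.66)
c=snap('wrist','w6')
i=cv2.imread('pics/w6.png');cv2.imwrite('pics/w6b.png',cv2.resize(i[150:290,180:330],None,fx=4.2,fy=4.2,interpolation=cv2.INTER_CUBIC))
"
```

```text
t 19.625 pos [0.6044 0.0074 0.1645] F [ 0.2 -0.3 -0.8] open 0.016014161236774547
delta [-0.0003  0.0003  0.0169] [-0.01 -0.   -0.01]
```

View pics/w6b.png

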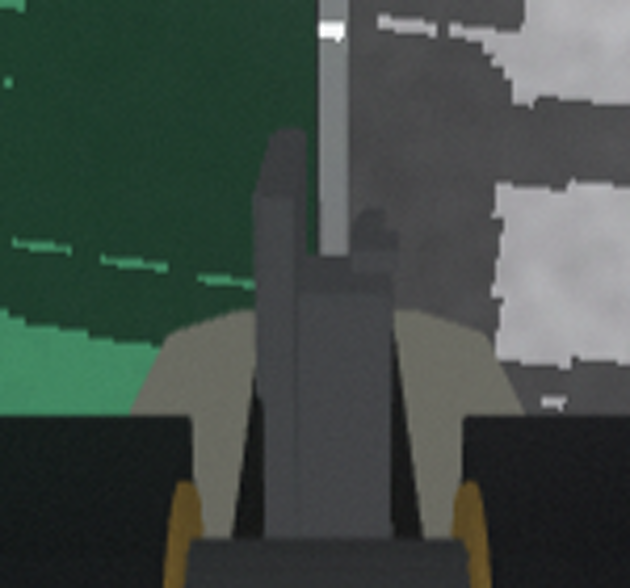

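The lip (columns 318–349) sits inside the gap, with the plate's inner edge at 307 and the tongue at about 352, and no contact force. I shift +0.4 mm and go down further.

Request:
{"api": "jog_arm", "payload": {"steps": [[0, 0.0004, 0.004, 0, 0, 0], [0, 0.0004, 0.008, 0, 0, 0], [0, 0.0004, 0.011, 0, 0, 0], [0, 0.0004, 0.013, 0, 0, 0], [0, 0.0004, 0.013, 0, 0, 0]]}}

```text
t: 20.3
position: [0.6047, 0.0075, 0.1514]
orientation: [0.665, 0.747, -0.0, -0.0]
contact_force: [-0.5, -0.6, -0.4]
opening: 0.0156
grasp_force: 30.0
```

Request:
{"api": "jog_arm", "payload": {"steps": [[0, 0, 0.0015, 0, 0, 0], [0, 0, 0.003, 0, 0, 0], [0, 0, 0.003, 0, 0, 0]]}}

```text
t: 20.68
position: [0.6051, 0.0075, 0.1493]
orientation: [0.665, 0.747, 0.0, 0.0]
contact_force: [-2.7, 0.2, 5.5]
opening: 0.0158
grasp_force: 30.0
```

Request:
{"api": "jog_arm", "payload": {"steps": [[0, 0, 0.0015, 0, 0, 0], [0, 0, 0.0025, 0, 0, 0], [0, 0, 0.0025, 0, 0, 0], [0, 0, 0.0025, 0, 0, 0]]}}

```text
t: 21.18
position: [0.6051, 0.0075, 0.1476]
orientation: [0.665, 0.747, 0.0, 0.0]
contact_force: [-4.7, 0.6, 10.1]
opening: 0.0157
grasp_force: 30.0
```

Request:
{"api": "jog_arm", "payload": {"steps": [[0, -0.0005, 0.001, 0, 0, 0], [0, -0.0005, 0.002, 0, 0, 0], [0, -0.0005, 0.003, 0, 0, 0], [0, -0.0005, 0.003, 0, 0, 0], [0, -0.0005, 0.003, 0, 0, 0]]}}

```text
t: 21.8
position: [0.6052, 0.0075, 0.1474]
orientation: [0.665, 0.747, 0.001, 0.001]
contact_force: [-12.4, 1.5, 26.0]
opening: 0.0155
grasp_force: 30.0
```

Request:
{"api": "jog_arm", "payload": {"steps": [[0, 0, 0, 0, 0, 0], [0, 0, 0, 0, 0, 0], [0, 0, 0, 0, 0, 0], [0, 0, 0, 0, 0, 0]]}}

```text
t: 22.3
position: [0.6052, 0.0075, 0.1474]
orientation: [0.665, 0.747, 0.001, 0.001]
contact_force: [-12.9, 0.9, 25.9]
opening: 0.0155
grasp_force: 30.0
```

Bottomed out: z is steady at 0.1474 (predicted home 0.1476) while the push is 26 N. One last check picture.

```bash
python3 -c "
from h import *
snap('scene','s7');snap('wrist','w7');snap('top','t7')
a=cv2.imread('pics/s7.png')[140:250,180:390];b=cv2.imread('pics/w7.png')[140:290,160:350];d=cv2.imread('pics/t7.png')[200:275,130:200]
r=lambda x,w,h:cv2.resize(x,(w,h),interpolation=cv2.INTER_CUBIC)
cv2.imwrite('pics/fin.png',np.vstack([r(a,630,330),np.hstack([r(b,340,268),r(d,290,268)])]))
s=bot.get_state();print(s['t'],s['position'],s['contact_force'],s['opening'],s['grasp_force'])
"
```

```text
22.45 [0.60521952 0.00747805 0.14740183] [-1.32555707e+01 -1.37354574e-02  2.53509095e+01] 0.01580858023751036 30.004466772079468
```

View pics/fin.png

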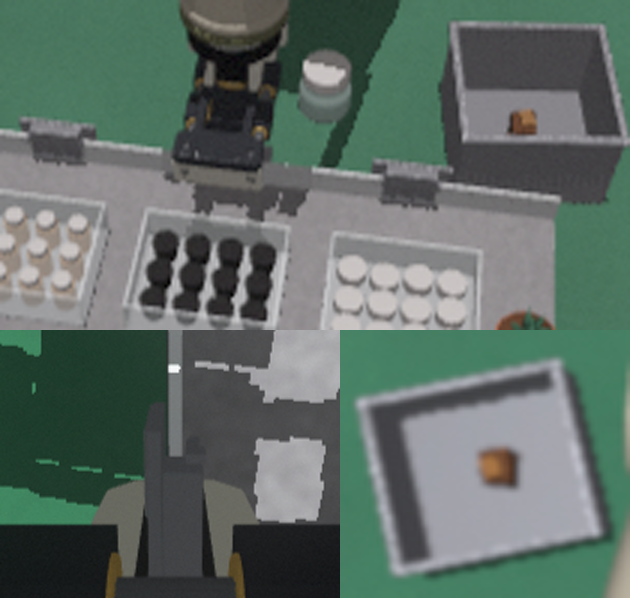

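Holder: lip inside the gap, face plate on the robot side, row aligned with the fixed ones. The tub shows only one brown blob, at about (497,466) in the lower right and (522,122) above. I check by height whether the chips are stacked, and search for brown elsewhere.

```bash
python3 -c "
from h import *
T,S=load('t7'),load('s7')
for n,c in (('t',T),('s',S)):
  hsv=cv2.cvtColor(c['img'],cv2.COLOR_RGB2HSV); m=cv2.inRange(hsv,(3,100,50),(20,255,255))
  k,l,s,ce=cv2.connectedComponentsWithStats(m)
  for q in range(1,k):
    if 15<s[q][4]<400: print(n,s[q],ce[q].round(1))
u=(130+497/1-0,0)
ut=(130+(497-340)/4.143,200+(466-330)/3.573); us=(180+522/3,140+118/3)
print(tri((T,ut),(S,us)))
for z in(.015,.026,.045,.048): print(z,onz(T,ut,z),proj(S,onz(T,ut,z)))
"
```

```text
t [150 126  16  15 115] [159.3 134.6]
t [  0 154   3   6  16] [  1.1 156.2]
t [ 92 175  21  21 265] [103.6 185.7]
t [164 234   8   8  57] [167.7 237.6]
s [253 167   9   3  18] [256.7 168.1]
s [350 177   8   7  47] [354.  180.2]
s [344 244  22  24 288] [353.1 257.7]
s [408 244  22  14  59] [416. 253.]
(array([0.40277312, 0.25616181, 0.04126822]), [np.float64(0.8885553888367453), np.float64(0.8885553888368665)])
0.015 [0.40394203 0.26068139 0.015     ] [353.60064571 185.43578641]
0.026 [0.40350458 0.25841303 0.026     ] [353.51593307 182.89362217]
0.045 [0.40274898 0.25449497 0.045     ] [353.36719521 178.43010797]
0.048 [0.40262968 0.25387633 0.048     ] [353.34342544 177.71679473]
```

The blob's top stands at about 41–48 mm, so the two chips are stacked in the tub. No other chip shows anywhere.

```bash
python3 -c "
from cell import bot
print(bot.sign_off())"
```

```text
the job is handed in; nothing more can be done
None
```

I handed the job in: both bark chips are in the waste tub, one stacked on the other, and the holder is seated over the lip in front of the middle bin, label outwards and still gripped with about 25 N of downward push (robot time about 22.5 s).

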